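# Slide the serving board out over the pass edge

### The job

The espresso on its thin serving board is ready for the waiter, who stands on the far side of the counter. Push the board along the riser, away from you, until its front overhangs the riser's far edge by about 4 cm and lies square to that edge, so that the waiter can get a hand under it. Only push the board: do not lift it, do not touch the cup standing on it, leave the shot glass and the steel cup beside it where they are, and move your hand clear at the end.

Things in the scene. Friction and masses are not known exactly. Their poses are not given: they have to be found in the camera images.
- riser: Low serving riser fixed to the worktop: a pale wooden slab 280 (x) x 420 (y) mm, 18 mm thick, on two steel leg plates; its top is 70 mm above the worktop. Origin: centre of its footprint, on the worktop. Its own x points away from the robot, to the waiter's side (far edge at x = +140 mm), y to the left, z up. It stands turned by up to 15 degrees.
- riser_edge (a point): Middle of the riser's far top edge (140 mm ahead of and 70 mm above the riser's origin); axes as the riser's.
- board: Thin dark wooden serving board lying loose on the riser: 140 (x) x 170 (y) x 10 mm thick, about 0.2 kg. Origin: centre of its underside. Its own x points to its front edge (away from the robot, x = +70 mm; the back edge, which faces the robot, is at x = -70 mm), z up. It starts a few centimetres short of the far edge and a little crooked.
- board_front (a point): Middle of the board's front edge, at its underside (70 mm ahead of the board's origin). The overhang is how far this point lies beyond the riser's far edge, along the riser's x.
- espresso_cup: Pale ceramic espresso cup standing loose and upright near the middle of the board: bowl 60 mm across, 49 mm high, with a side handle (84 mm over bowl and handle). Origin: on its underside, below the middle of its outline; the bowl's axis lies 12 mm from it along the cup's own +y, and the handle points to the cup's own -y (roughly to the robot's right).
- shot_glass: Empty clear shot glass, 49 mm across, 62 mm high, standing loose on the riser beside the board. Origin: centre of its underside.
- dosing_cup: Plain steel dosing cup, 58 mm across, 50 mm high, standing loose on the riser on the board's other side. Origin: centre of its underside.
There are look-alikes about, which are no part of the job. What is shaped like the shot_glass but orange or pink is not meant.

How it is judged (in metres and radians):
At the end, for the whole second after the job is handed in: The board lies flat and still on the riser, the middle of its front edge 28 to 52 mm beyond the riser's far edge, and is square to that edge within 0.13 rad (7 degrees); the espresso cup still stands upright and still on it; the shot glass and the dosing cup stand within 20 mm of where they began (x of board_front in the frame of riser_edge between 0.028 and 0.052 m and angle between the x axis of board and the x axis of riser, either way round below 0.13 rad and angle between board's own z axis and vertical below 0.05 rad and z of board_front in the frame of riser_edge between -0.006 and 0.006 m and linear speed of each of board, espresso_cup below 0.01 m/s and angle between each of espresso_cup, shot_glass, dosing_cup's own z axis and vertical below 0.1 rad and z of espresso_cup in the frame of board between 0.004 and 0.02 m and x of espresso_cup in the frame of board between -0.06 and 0.06 m and y of espresso_cup in the frame of board between -0.075 and 0.075 m and distance of each of shot_glass, dosing_cup from where it was at the start of the episode below 0.02 m); the robot touches nothing.
It fails at once if the board is lifted off the riser (z of board in the frame of riser above 0.08 m).
It fails at once if the espresso cup is touched by the robot (contact force between any of the fingers, the arm and espresso_cup above 0.5 N).
It fails at once if the espresso cup is lifted or tips over (z of espresso_cup in the frame of board above 0.025 m or angle between espresso_cup's own z axis and vertical above 0.5 rad).
It fails at once if the shot glass or the dosing cup is pushed away or knocked over (distance of any of shot_glass, dosing_cup from where it was at the start of the episode above 0.02 m or angle between any of shot_glass, dosing_cup's own z axis and vertical above 0.4 rad).
It also fails if it takes over 38 s, if anything falls off the work surface, if the arm or the gripper's body presses on something with over 40 N, if the wrist force passes 120 N, or if a joint passes its speed limit or range.

### The arm

A 6-joint arm with a two-finger parallel gripper is mounted at the origin on a cart in front of the work surface, level with it; the furniture and walls round the work are solid. World frame = base frame: x ahead of the robot, y to its left, z up, the work surface at z = 0. Lengths are in mm, angles in rad, forces in N, time in s.
With the tool pointing down it reaches from about 350 to 950 mm from the base axis. Payload 17.4 kg.
Tool frame: the origin (TCP) lies at the very end of the fingers, on their centre line; the grasp point (between the pads) lies 19 mm behind it; x points along the fingers, y is the direction in which the jaws open and shut, and the axes are right-handed (so a half turn about x gives the same grasp; the last joint's range is limited). The gripper opens to 93 mm and grips with 3 to 60 N. Pads are 15 mm wide; open, the fingers measure 128 mm over their backs; the gripper's body (75 mm by 188 mm) begins 65 mm behind the grasp point.
Start: joints at [1.219, 0.116, 1.442, -0, 1.584, -0.038], TCP at [208.364, 642.041, 218.646] pointing down, gripper open.
Joint ranges: [-2.83, 2.83], [-0.83, 2.19], [0.07, 2.5], [-1.14, 4.28], [0.01, 3], [-2.97, 2.97]. Speed limits (rad/s): [1.89, 1.89, 2.22, 3.14, 3.14, 3.14].

### API

Orientations are given as a unit quaternion [x, y, z, w].
In Python, from rig import get_state, optics, bot gives the robot as it stands.
- The arm moves only by the shell command python3 -m pendant 'ROWS' [FORCE]. ROWS is JSON, a list of rows, each a list of 7 numbers: the turn, a rotation vector about the tool's x, y, z in degrees, then the shift along the tool's x, y, z in m, then the gripper command: -1 is shut, 1 is fully open, values between are in proportion. A call has 1 to 10 rows; each row is the pose to reach, as a shift and turn from the pose commanded when the call began, along the tool's axes at that moment; what a row does not reach only later rows make up. A row lasts 1/12 s, in which the tool goes at most 41.7 mm and 7.16 degrees, less where a joint would pass 70% of its speed; a pose out of reach is approached as far as the arm can. A call with a gripper value outside its range is refused whole. The fingers move at their own pace and stop on an object; FORCE is the grip in N (left out, the last holds). Time passes only in rows, so rows that repeat a pose let the fingers close. It gives the time, the measured TCP pose, the force and the opening at its end, in the units of the state.
- get_state(): the state, without advancing time (a new reading comes with each control period).
- optics.grab_frame(name): name is "scene" or "top"; returns (picture, depth): 480x640x3 uint8, blue, green, red; 480x640 float32, mm along the optical axis (not along the pixel's ray), 0 where there is no reading.
- optics.calibration(name): a dict with "intrinsics" (3x3 intrinsics, pixels), "k1" (the pictures are not rectified: a ray, as slopes to the right and down, at radius r is drawn at 1 + k1 r^2 times it, then the intrinsics apply), "eye" and "orientation" of the camera in the world. Camera axes: x right, y up, looking along -z (the intrinsics and any distortion apply to the point x, -y, -z); pixel columns grow to the right and rows downward; lengths in mm; the calibration is good to about 2 mm. A picture is of the moment at which its call begins. calibration takes no time and is no camera call.
- bot.hand_in(): hands the job in, once; it reports no verdict.
The state is a dict: "time": time; "joint_positions": joint angles; "qd": joint speeds; "joint_torque": joint torques, N m; "ee_pos": TCP position; "ee_rot": TCP orientation; "wrist_force": force on the tool from outside, world axes, zero at the start; "wrist_torque": the same for the moment, N m; "gripper_width": opening from 0.0 (shut) to 1.0 (fully open).
Only numpy, scipy, OpenCV 4.12 (cv2) and the standard library are available. Lean on these libraries where they do the work, as an engineer would, in place of code of your own. Each camera call takes 0.05 s, during which the arm holds its last target.

## Working session

There is one attempt and no reset: what is moved stays moved. The work goes in short steps, Python scripts to look and compute and a shell command to move; the robot and the scene stay as the last step left them, time stands still between calls to the robot, and variables do not carry over. Pictures are saved under pics/ and viewed, and the job is handed in when it is done.

```bash
ls; mkdir -p pics; python3 - <<'E'
from rig import get_state, optics, bot
import cv2
print(get_state())
for n in ("scene","top"):
    p,d=optics.grab_frame(n); cv2.imwrite(f"pics/{n}0.png",p)
    import numpy as np; np.save(f"pics/{n}0.npy",d)
    print(n,optics.calibration(n))
E
```

```text
pics
{'time': 0.0, 'joint_positions': array([ 1.21921673e+00,  1.16466438e-01,  1.44229303e+00,  4.58360355e-06,
        1.58406140e+00, -3.78013381e-02]), 'qd': array([-0.00092241, -0.00081643, -0.00150613,  0.0008393 ,  0.00119309,
       -0.00047965]), 'joint_torque': array([ 5.34847495e-04, -7.21280909e+01, -6.22597289e+01,  7.78815011e-02,
        2.39225978e-02, -9.78222261e-05]), 'ee_pos': array([208.26863677, 641.81843716, 217.90114425]), 'ee_rot': array([ 0.11005706,  0.69850765, -0.1109085 ,  0.69833646]), 'wrist_force': array([-0.01264455,  0.05783511,  0.01875439]), 'wrist_torque': array([-0.00135907, -0.03090384, -0.01006652]), 'gripper_width': 0.9997957195429555}
scene {'intrinsics': array([[511.93561863,   0.        , 321.5747178 ],
       [  0.        , 511.93561863, 240.11312717],
       [  0.        ,   0.        ,   1.        ]]), 'k1': 0.04677120280577332, 'eye': array([ 173.99383916, -600.57787216,  518.44675199]), 'orientation': array([ 0.47270481, -0.1486266 , -0.27961441,  0.82236007])}
top {'intrinsics': array([[475.83720853,   0.        , 313.24129463],
       [  0.        , 475.83720853, 235.66899042],
       [  0.        ,   0.        ,   1.        ]]), 'k1': -0.06731844821395501, 'eye': array([ 558.12239081,   19.46097771, 1056.45087409]), 'orientation': array([ 0.02235457, -0.04055619, -0.70497002,  0.70772363])}
```

View pics/scene0.png

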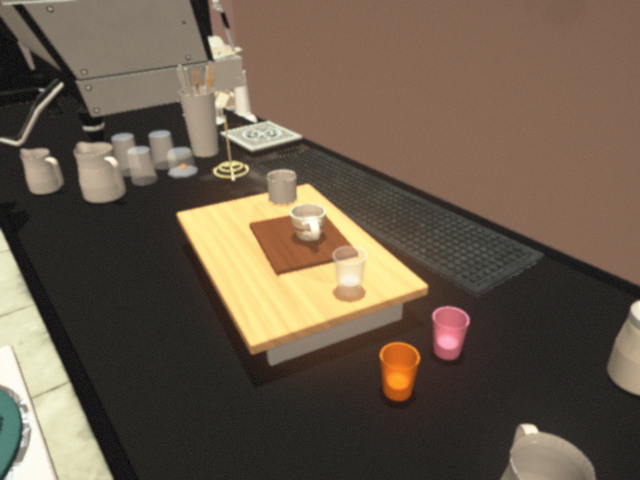

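View pics/top0.png

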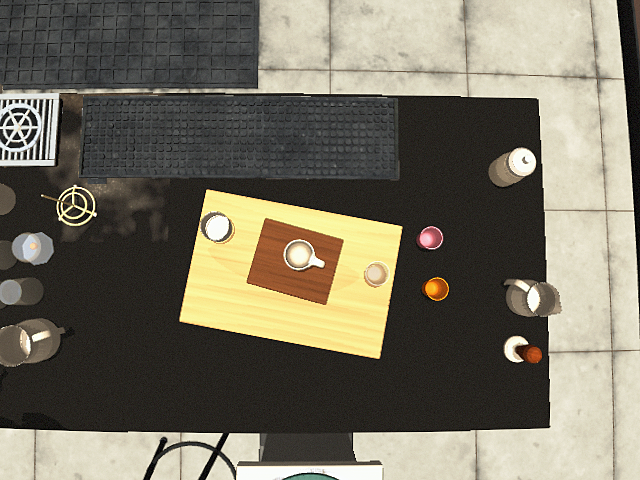

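The top view shows the riser with corners near (207,190), (402,227), (380,358) and (180,322). The board's corners are near (267,219), (343,239), (328,304) and (247,284). The cup is at (299,255) with its handle to the right, the shot glass at (376,274) and the steel cup at (217,228). Next I'll measure them.

```bash
cat > h.py <<'E'
import numpy as np, cv2
from scipy.spatial.transform import Rotation as R
from rig import optics
def ray(n,px):
    c=optics.calibration(n);K=c["intrinsics"]
    px=np.atleast_2d(np.asarray(px,float))
    s=cv2.undistortPoints(px.reshape(-1,1,2),K,np.array([c["k1"],0,0,0,0.])).reshape(-1,2)
    d=np.c_[s[:,0],-s[:,1],-np.ones(len(s))]
    return c["eye"],R.from_quat(c["orientation"]).apply(d)
def onz(n,px,z):
    e,d=ray(n,px); t=(z-e[2])/d[:,2]; return e+t[:,None]*d
def quad(mask):
    cs,_=cv2.findContours(mask,cv2.RETR_EXTERNAL,cv2.CHAIN_APPROX_NONE)
    c=max(cs,key=cv2.contourArea)
    h=cv2.convexHull(c)
    for e in np.linspace(.01,.1,40):
        a=cv2.approxPolyDP(h,e*cv2.arcLength(h,True),True)
        if len(a)==4: break
    a=a.reshape(-1,2).astype(float); P=c.reshape(-1,2).astype(float)
    L=[]
    for i in range(4):
        p,q=a[i],a[(i+1)%4]; u=(q-p)/np.linalg.norm(q-p); n=np.array([-u[1],u[0]])
        s=(P-p)@u; dd=abs((P-p)@n)
        k=(dd<3)&(s>.1*np.linalg.norm(q-p))&(s<.9*np.linalg.norm(q-p))
        v=cv2.fitLine(P[k].astype(np.float32),cv2.DIST_HUBER,0,.01,.01).ravel(); L.append(v)
    out=[]
    for i in range(4):
        v,w=L[i-1],L[i]
        t=np.linalg.solve(np.array([[v[0],-w[0]],[v[1],-w[1]]]),[w[2]-v[2],w[3]-v[3]])
        out.append([v[2]+t[0]*v[0],v[3]+t[0]*v[1]])
    return np.array(out)
def masks(p):
    hsv=cv2.cvtColor(p,cv2.COLOR_BGR2HSV);H,S,V=cv2.split(hsv)
    riser=((H<32)&(S>60)&(V>45)).astype(np.uint8)*255
    board=((H<20)&(S>90)&(V>45)&(V<170)).astype(np.uint8)*255
    roi=np.zeros_like(board); roi[185:365,170:410]=255
    return riser&roi,board&roi
def order(W):  # world corners -> FL,FR,BR,BL
    c=W[:,:2].mean(0); s=W[np.argsort(-W[:,0])]
    f=s[:2][np.argsort(-s[:2,1])]; b=s[2:][np.argsort(s[2:,1])]
    return np.r_[f,b]
def pose(W):
    ax=(W[0]+W[1]-W[2]-W[3])[:2]; ay=(W[0]+W[3]-W[1]-W[2])[:2]
    y=np.arctan2(ax[1],ax[0]); y2=np.arctan2(-ay[0],ay[1])
    return W.mean(0),y,y2,np.linalg.norm(ax)/2,np.linalg.norm(ay)/2
def measure(p):
    r,b=masks(p); k=np.ones((5,5),np.uint8)
    r=cv2.morphologyEx(r,cv2.MORPH_OPEN,k); b=cv2.morphologyEx(b,cv2.MORPH_OPEN,k)
    qr,qb=quad(r),quad(b)
    Wr=order(onz("top",qr,70)); Wb=order(onz("top",qb,80))
    return qr,qb,Wr,Wb
E
python3 - <<'E'
from h import *
np.set_printoptions(precision=2,suppress=True)
p=cv2.imread("pics/top0.png"); r,b=masks(p); qr,qb,Wr,Wb=measure(p)
for W in (Wr,Wb): print(W); print(pose(W))
o=p.copy()
for q in (qr,qb): cv2.polylines(o,[np.round(q*16).astype(np.int32)],True,(0,255,0),1,shift=4)
m=cv2.merge([r,b,b*0]); out=np.hstack([o[180:370,165:415],m[180:370,165:415]])
cv2.imwrite("pics/m0.png",cv2.resize(out,None,fx=1.6,fy=1.6))
cR,yR=pose(Wr)[:2]; 
u=np.array([np.cos(yR),np.sin(yR)]); f=Wb[:2,:2].mean(0); e=Wr[:2,:2].mean(0)
print("overhang",(f-e)@u)
print("things",onz("top",[[299,255],[376,274],[217,228]],[120]))
# top depth points: tall things
d=np.load("pics/top0.npy")
v,uu=np.mgrid[185:365,170:410]; px=np.c_[uu.ravel(),v.ravel()]
e0,dr=ray("top",px); W=e0+d[v,uu].ravel()[:,None]*dr
k=(W[:,2]>95)
lab=np.zeros((180,240),np.uint8); lab.ravel()[k]=1
n,l=cv2.connectedComponents(lab)
for i in range(1,n):
    q=W[l.ravel()==i]
    if len(q)>25: print(len(q),q.min(0),q.max(0))
E
```

```text
[[ 743.57  218.54   70.  ]
 [ 667.64 -192.71   70.  ]
 [ 393.19 -142.16   70.  ]
 [ 469.29  271.07   70.  ]]
(array([568.42,  38.68,  70.  ]), np.float64(-0.18569993908125812), np.float64(-0.182345693416972), np.float64(279.15919416643584), np.float64(419.19491385526726))
[[675.8   94.16  80.  ]
 [639.29 -66.65  80.  ]
 [503.36 -28.92  80.  ]
 [553.16 129.85  80.  ]]
(array([592.9 ,  32.11,  80.  ]), np.float64(-0.27665064200288547), np.float64(-0.26379771067446867), np.float64(134.3951293567175), np.float64(165.51355525473411))
overhang -47.38886172605085
things [[ 603.41   23.37  120.  ]
 [ 566.48 -128.58  120.  ]
 [ 655.99  185.57  120.  ]]
222 [558.12  19.46  95.17] [ 690.09  219.96 1056.45]
526 [558.12 -26.23  95.1 ] [ 634.53   52.72 1056.45]
286 [ 545.03 -152.8    95.07] [ 591.77   19.46 1056.45]
```

View pics/m0.png

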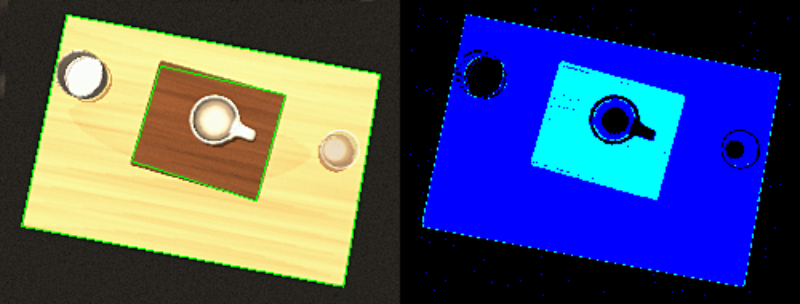

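```bash
sed -i 's/    board=.*/    board=((V<185)\&(S>60)\&(V>20)).astype(np.uint8)*255/; s/    r,b=masks(p); k=.*/    r,b=masks(p); k=np.ones((5,5),np.uint8)\n    k3=np.ones((3,3),np.uint8); cs,_=cv2.findContours(r,cv2.RETR_EXTERNAL,cv2.CHAIN_APPROX_NONE); f=np.zeros_like(r); cv2.drawContours(f,[max(cs,key=cv2.contourArea)],-1,255,-1); b=b\&cv2.erode(f,k,iterations=2); b=cv2.morphologyEx(b,cv2.MORPH_CLOSE,k3); b=cv2.morphologyEx(b,cv2.MORPH_OPEN,k3)/' h.py
sed -i 's/; b=cv2.morphologyEx(b,cv2.MORPH_OPEN,k)$//' h.py
python3 - <<'E'
from h import *
np.set_printoptions(precision=2,suppress=True)
p=cv2.imread("pics/top0.png"); r,b=masks(p); qr,qb,Wr,Wb=measure(p)
for W in (Wr,Wb): print(W); print(pose(W))
o=cv2.resize(p[180:370,165:415],None,fx=3.2,fy=3.2,interpolation=cv2.INTER_NEAREST)
for q in (qr,qb): cv2.polylines(o,[np.round((q-[165,180]+.5)*3.2*16).astype(np.int32)],True,(0,255,0),1,shift=4)
cv2.imwrite("pics/m1.png",o[:600])
cR,yR=pose(Wr)[:2]; 
u=np.array([np.cos(yR),np.sin(yR)]); f=Wb[:2,:2].mean(0); e=Wr[:2,:2].mean(0)
print("overhang",(f-e)@u)
d=np.load("pics/top0.npy")
v,uu=np.mgrid[185:365,170:410]; px=np.c_[uu.ravel(),v.ravel()]
e0,dr=ray("top",px); W=e0+d[v,uu].ravel()[:,None]*dr
for lo in (95,110):
  k=(W[:,2]>lo)&(W[:,2]<200)
  lab=np.zeros((180,240),np.uint8); lab.ravel()[k]=1
  n,l=cv2.connectedComponents(lab)
  for i in range(1,n):
    q=W[l.ravel()==i]
    if len(q)>25: print(len(q),q.min(0),q.max(0))
print((W[:,2]>200).sum(), np.median(W[:,2]))
E
```

```text
[[ 743.57  218.54   70.  ]
 [ 667.64 -192.71   70.  ]
 [ 393.19 -142.16   70.  ]
 [ 469.29  271.07   70.  ]]
(array([568.42,  38.68,  70.  ]), np.float64(-0.18569993908125812), np.float64(-0.182345693416972), np.float64(279.15919416643584), np.float64(419.19491385526726))
[[682.08  93.95  80.  ]
 [637.75 -66.73  80.  ]
 [504.2  -30.8   80.  ]
 [549.67 130.93  80.  ]]
(array([593.42,  31.84,  80.  ]), np.float64(-0.26755988070970055), np.float64(-0.2716373857279303), np.float64(137.88982116877412), np.float64(167.34307565280665))
overhang -45.031147042397016
220 [632.31 162.53  95.17] [690.09 219.96 124.01]
525 [575.68 -26.23  95.1 ] [634.53  52.72 132.1 ]
283 [ 545.03 -152.8    95.07] [ 591.77 -105.21  136.03]
100 [632.31 164.52 110.74] [690.09 219.96 124.01]
33 [632.83 162.53 110.39] [665.97 188.43 121.83]
338 [575.68 -26.23 110.09] [634.53  52.72 132.1 ]
198 [ 545.03 -152.8   110.31] [ 591.77 -105.21  136.03]
183 69.0202058353056
```

View pics/m1.png

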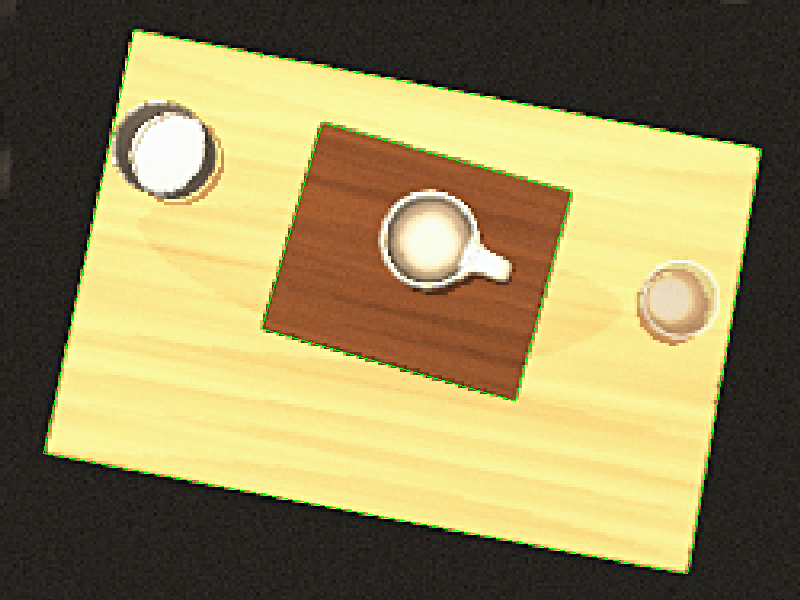

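The green fits follow the riser and board edges well. Board front is about -45 mm, riser yaw -0.184 and board yaw -0.27. I'll push with both open fingertips on the back edge, jaws parallel to the riser's edge, so the board squares itself. Next: the approach shift in tool axes.

```bash
cat > plan.py <<'E'
from h import *
from rig import get_state
np.set_printoptions(precision=3,suppress=True)
YR=-0.184; U=np.array([np.cos(YR),np.sin(YR),0]);V=np.array([-np.sin(YR),np.cos(YR),0])
def plan(u,v,z,rot=True):
    s=get_state(); C=R.from_quat(s["ee_rot"]); M=C.as_matrix()
    t=u*U+v*V+[0,0,z]
    p=s["ee_pos"]
    print("t",s["time"],"now uvz",p@U,p@V,p[2],"width",s["gripper_width"],"F",s["wrist_force"])
    print("tool y",M[:,1],"x",M[:,0], "j",s["joint_positions"])
    sg=np.sign(M[:,1]@V); D=np.c_[[0,0,-1],sg*V,np.cross([0,0,-1],sg*V)]
    print("turn deg",(C.inv()*R.from_matrix(D)).as_rotvec(degrees=True),"shift m",M.T@(t-p)/1000)
E
python3 -c "
from plan import *
plan(435,138,218)
print(onz('top',[[30,340],[38,290],[15,330]],100))"
```

```text
t 0.1 now uvz 87.33890495282715 669.1452131961779 217.98145014282088 width 1.001427028900671 F [-0.763 -0.251  0.01 ]
tool y [ 0.309  0.951 -0.001] x [-0.    -0.001 -1.   ] j [ 1.219  0.116  1.442  0.     1.584 -0.038]
turn deg [-7.435 -0.007  0.058] shift m [ 0.    -0.482  0.413]
[[430.547 562.723 100.   ]
 [530.688 550.087 100.   ]
 [449.895 594.859 100.   ]]
```

```bash
python3 -m pendant '[[-0.5,0,0,0,-0.012,0.010,1],[-1,0,0,0,-0.036,0.031,1],[-2,0,0,0,-0.066,0.056,1],[-3,0,0,0,-0.096,0.082,1],[-4,0,0,0,-0.126,0.108,1],[-5,0,0,0,-0.156,0.133,1],[-6,0,0,0,-0.186,0.159,1],[-7,0,0,0,-0.216,0.185,1],[-7.4,0,0,0,-0.236,0.202,1],[-7.4,0,0,0,-0.248,0.213,1]]'
python3 -c "
from plan import *
plan(435,138,218)"
```

```text
time: 0.93
ee_pos: [335.1, 338.0, 218.7]
ee_rot: [0.066, 0.704, -0.066, 0.704]
wrist_force: [-0.1, 0.7, 0.0]
gripper_width: 1.001
t 0.9333 now uvz 267.56331270253673 393.5622468017435 218.6742119593223 width 1.000715557755601 F [-0.069  0.7    0.031]
tool y [0.185 0.983 0.   ] x [ 0. -0. -1.] j [ 0.736 -0.329  1.852 -0.     1.618 -0.649]
turn deg [-0.095  0.024 -0.   ] shift m [ 0.001 -0.255  0.168]
```

```bash
python3 -m pendant '[[0,0,0,0,-0.015,0.010,1],[0,0,0,0,-0.043,0.028,1],[0,0,0,0,-0.075,0.049,1],[0,0,0,0,-0.107,0.070,1],[0,0,0,0,-0.139,0.092,1],[0,0,0,0,-0.171,0.113,1],[0,0,0,0,-0.203,0.134,1],[0,0,0,0,-0.232,0.153,1],[0,0,0,0,-0.248,0.163,1],[0,0,0,0,-0.255,0.168,1]]'
python3 -m pendant '[[0,0,0,0.010,0,0,1],[0,0,0,0.025,0,0,1],[0,0,0,0.045,0,0,1],[0,0,0,0.065,0,0,1],[0,0,0,0.085,0,0,1],[0,0,0,0.098,0,0,1],[0,0,0,0.105,0,0,1],[0,0,0,0.108,0,0,1],[0,0,0,0.108,0,0,1]]'
python3 -c "
from plan import *
plan(435,138,75)
for n in ('top','scene'):
  p,d=optics.grab_frame(n); cv2.imwrite('pics/%s1.png'%n,p)"
```

```text
time: 1.77
ee_pos: [453.2, 56.6, 218.3]
ee_rot: [0.066, 0.704, -0.066, 0.704]
wrist_force: [-0.1, 0.2, -0.6]
gripper_width: 1.002
time: 2.52
ee_pos: [452.6, 59.4, 110.5]
ee_rot: [0.065, 0.704, -0.065, 0.704]
wrist_force: [0.8, -0.7, 0.7]
gripper_width: 1.0
t 2.5167 now uvz 434.1254658588305 141.16490290974377 110.51802411164573 width 1.000448396663435 F [ 0.835 -0.677  0.66 ]
tool y [0.183 0.983 0.   ] x [-0.  0. -1.] j [ 0.074 -0.33   2.028  0.     1.444 -1.312]
turn deg [-0.004 -0.016 -0.   ] shift m [ 0.036 -0.003  0.001]
```

View pics/top1.png

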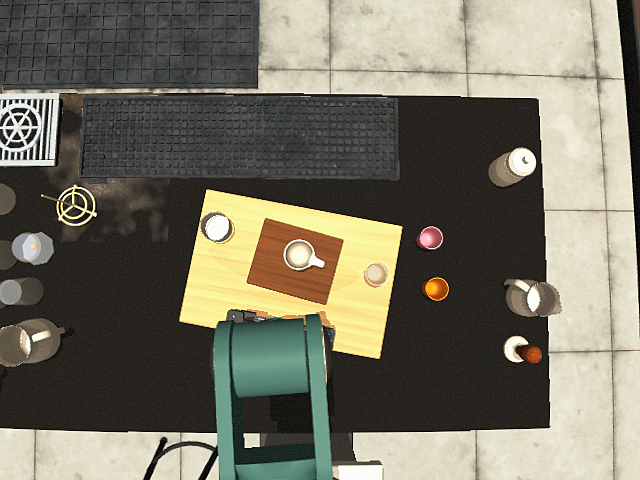

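View pics/scene1.png

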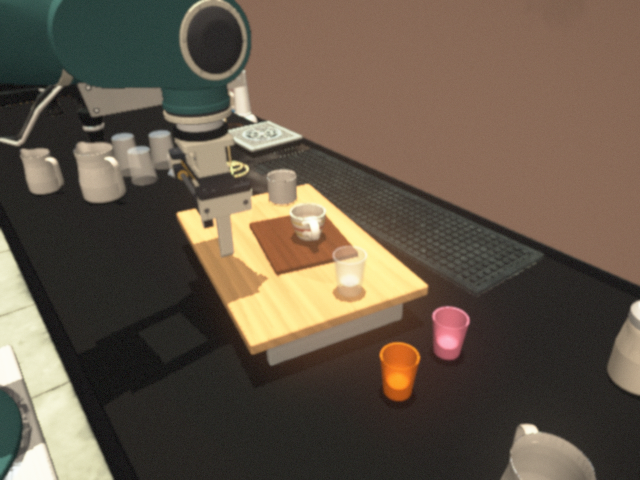

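The hand is behind the board: the near fingertip is at (225,255) in the scene view. The board and the objects beside it haven't moved, and the top view still sees the board and its front edge. Now descending and starting a slow push.

```bash
python3 -m pendant '[[0,0,0,0.008,-0.001,0,1],[0,0,0,0.018,-0.002,0,1],[0,0,0,0.028,-0.003,0,1],[0,0,0,0.034,-0.003,0,1],[0,0,0,0.036,-0.003,0,1],[0,0,0,0.036,-0.003,0,1],[0,0,0,0.036,-0.003,0,1]]'
python3 -m pendant '[[0,0,0,0,0,0.003,1],[0,0,0,0,0,0.008,1],[0,0,0,0,0,0.014,1],[0,0,0,0,0,0.020,1],[0,0,0,0,0,0.026,1],[0,0,0,0,0,0.032,1],[0,0,0,0,0,0.038,1],[0,0,0,0,0,0.043,1],[0,0,0,0,0,0.045,1],[0,0,0,0,0,0.045,1]]'
python3 -c "
from plan import *
plan(500,138,75)
for n in ('top','scene'):
  p,d=optics.grab_frame(n); cv2.imwrite('pics/%s2.png'%n,p)"
```

```text
time: 3.2
ee_pos: [452.2, 55.9, 74.7]
ee_rot: [0.065, 0.704, -0.065, 0.704]
wrist_force: [0.7, 0.3, -0.2]
gripper_width: 0.998
time: 4.03
ee_pos: [496.7, 47.6, 74.5]
ee_rot: [0.065, 0.704, -0.065, 0.704]
wrist_force: [0.6, 0.1, -0.4]
gripper_width: 1.001
t 4.0333 now uvz 479.65305646236476 137.65275223439662 74.48410421550604 width 1.0005023054206066 F [ 0.586  0.121 -0.448]
tool y [ 0.184  0.983 -0.   ] x [-0. -0. -1.] j [ 0.044 -0.198  1.983 -0.     1.357 -1.342]
turn deg [-0.044 -0.021  0.006] shift m [-0.001  0.     0.02 ]
```

View pics/scene2.png

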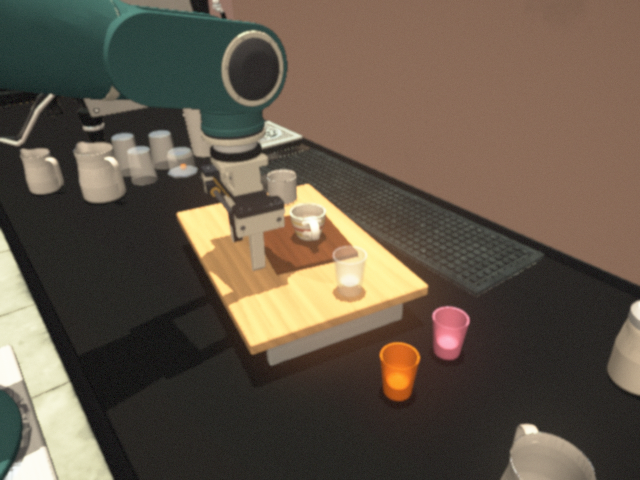

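View pics/top2.png

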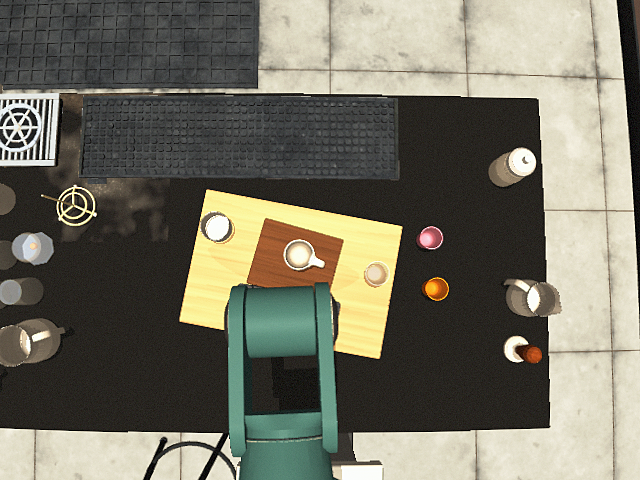

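The near fingertip at (259,268) has almost reached the board's back edge. The board hasn't moved. I'll push on at about 36 mm/s.

```bash
python3 -m pendant '[[0,0,0,0,0,0.002,1],[0,0,0,0,0,0.004,1],[0,0,0,0,0,0.007,1],[0,0,0,0,0,0.010,1],[0,0,0,0,0,0.013,1],[0,0,0,0,0,0.016,1],[0,0,0,0,0,0.019,1],[0,0,0,0,0,0.022,1],[0,0,0,0,0,0.025,1],[0,0,0,0,0,0.028,1]]'
python3 -m pendant '[[0,0,0,0,0,0.003,1],[0,0,0,0,0,0.006,1],[0,0,0,0,0,0.009,1],[0,0,0,0,0,0.012,1],[0,0,0,0,0,0.015,1],[0,0,0,0,0,0.018,1],[0,0,0,0,0,0.021,1],[0,0,0,0,0,0.023,1],[0,0,0,0,0,0.024,1],[0,0,0,0,0,0.024,1]]'
python3 -c "
from plan import *
plan(582,138,75)
for n in ('top','scene'):
  p,d=optics.grab_frame(n); cv2.imwrite('pics/%s3.png'%n,p)"
```

```text
time: 4.97
ee_pos: [524.2, 42.4, 74.7]
ee_rot: [0.065, 0.704, -0.065, 0.704]
wrist_force: [-4.4, -1.2, 2.4]
gripper_width: 0.999
time: 5.8
ee_pos: [547.8, 38.1, 74.6]
ee_rot: [0.065, 0.704, -0.065, 0.704]
wrist_force: [0.0, -0.1, 1.0]
gripper_width: 1.001
t 5.8 now uvz 531.5789054392743 137.67278251963322 74.6106865794341 width 1.0008694990065885 F [ 0.042 -0.118  0.99 ]
tool y [0.184 0.983 0.   ] x [ 0. -0. -1.] j [ 0.023 -0.082  1.88  -0.     1.344 -1.363]
turn deg [-0.039  0.012 -0.001] shift m [-0.    0.    0.05]
```

View pics/scene3.png

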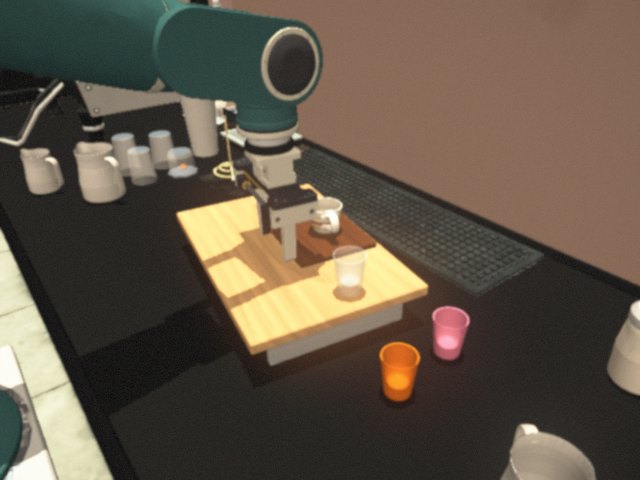

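View pics/top3.png

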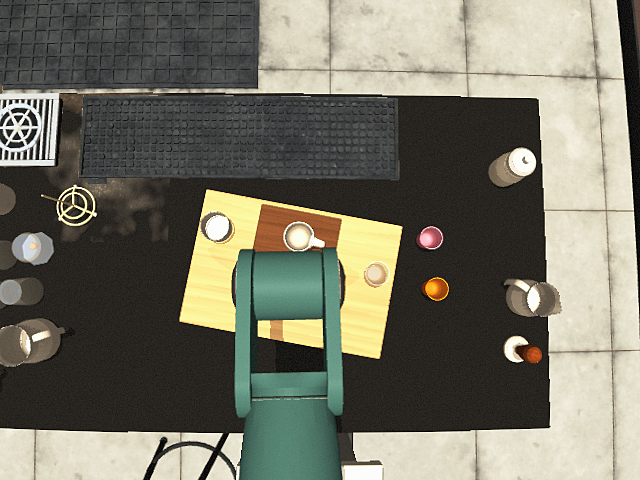

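The push works. The board's front edge now runs (262,204)–(341,219), nearly parallel to the riser's edge, and the cup stands upright and clear of the fingers. I'll measure the remaining distance from the front edge.

```bash
cat > front.py <<'E'
from plan import *
def front(f,ebase=692.3):
    p=cv2.imread(f); g=cv2.split(cv2.cvtColor(p,cv2.COLOR_BGR2HSV))[2].astype(float)
    # board = reddish-brown ; scan columns downward for first brown pixel in board range
    hsv=cv2.cvtColor(p,cv2.COLOR_BGR2HSV);H,S,Vv=cv2.split(hsv)
    m=(((H<16)|(H>172))&(S>90)&(Vv>45)&(Vv<185)).astype(np.uint8)
    m[:150]=0;m[300:]=0;m[:,:235]=0;m[:,360:]=0
    m=cv2.morphologyEx(m,cv2.MORPH_OPEN,np.ones((5,5),np.uint8))
    xs=[];ys=[]
    for c in range(235,360):
        r=np.flatnonzero(m[:,c])
        if len(r): xs.append(c);ys.append(r[0])
    xs=np.array(xs);ys=np.array(ys); a,b=xs.min()+8,xs.max()-6
    k=(xs>=a)&(xs<=b)
    v=cv2.fitLine(np.c_[xs[k],ys[k]-0.5].astype(np.float32),cv2.DIST_HUBER,0,.01,.01).ravel()
    L=[[x,v[3]+(x-v[2])*v[1]/v[0]] for x in (a,b)]
    W=onz("top",L,80); d=W[0]-W[1]
    print("px",L,"range",xs.min(),xs.max(),"u ends",W@U,"v",W@V,"yaw-riser",np.arctan2(-d[0],d[1])-YR,"overhang",(W@U).mean()-ebase)
E
python3 -c "
from front import *
W=measure(cv2.imread('pics/top0.png'))[2]; print(W[:2]@U)
front('pics/top0.png'); front('pics/top3.png')"
```

```text
[691.03  691.628]
px [[np.int64(255), np.float64(215.29850719172367)], [np.int64(335), np.float64(237.48943973251812)]] range 247 341 u ends [654.339 640.188] v [238.56   67.778] yaw-riser -0.08266780729700896 overhang -45.03646302646962
px [[np.int64(262), np.float64(203.79250736496854)], [np.int64(334), np.float64(217.39926509596896)]] range 254 340 u ends [680.603 680.859] v [229.079  77.397] yaw-riser 0.0016905182663969343 overhang -11.568963473076224
```

The board is square to the riser (0.002 rad), with its front 11.5 mm short of the edge, so 51 mm remains. Push on to about 50 mm, then check.

```bash
python3 -m pendant '[[0,0,0,0,0,0.001,1],[0,0,0,0,0,0.003,1],[0,0,0,0,0,0.006,1],[0,0,0,0,0,0.009,1],[0,0,0,0,0,0.012,1],[0,0,0,0,0,0.015,1],[0,0,0,0,0,0.018,1],[0,0,0,0,0,0.021,1],[0,0,0,0,0,0.024,1],[0,0,0,0,0,0.027,1]]'
python3 -m pendant '[[0,0,0,0,0,0.003,1],[0,0,0,0,0,0.006,1],[0,0,0,0,0,0.009,1],[0,0,0,0,0,0.012,1],[0,0,0,0,0,0.015,1],[0,0,0,0,0,0.018,1],[0,0,0,0,0,0.020,1],[0,0,0,0,0,0.022,1],[0,0,0,0,0,0.023,1],[0,0,0,0,0,0.023,1]]'
python3 -c "
from front import *
plan(583,138,75)
for n in ('top','scene'):
  p,d=optics.grab_frame(n); cv2.imwrite('pics/%s4.png'%n,p)
front('pics/top4.png')"
```

```text
time: 6.73
ee_pos: [574.4, 33.1, 74.6]
ee_rot: [0.065, 0.704, -0.065, 0.704]
wrist_force: [-2.3, 0.3, 1.4]
gripper_width: 1.0
time: 7.57
ee_pos: [596.9, 28.9, 74.6]
ee_rot: [0.065, 0.704, -0.065, 0.704]
wrist_force: [0.7, -1.0, -0.5]
gripper_width: 1.0
t 7.5667 now uvz 581.5793930231179 137.60782697876755 74.59789807017327 width 1.0002022731183429 F [ 0.693 -0.999 -0.481]
tool y [ 0.184  0.983 -0.   ] x [ 0. -0. -1.] j [ 0.006  0.025  1.775 -0.     1.341 -1.38 ]
turn deg [-0.043  0.012  0.001] shift m [-0.     0.     0.001]
px [[np.int64(269), np.float64(180.24518879979286)], [np.int64(339), np.float64(193.6280411806759)]] range 261 345 u ends [731.911 731.874] v [224.515  76.208] yaw-riser -0.000245965468227638 overhang 39.59247346200891
```

View pics/scene4.png

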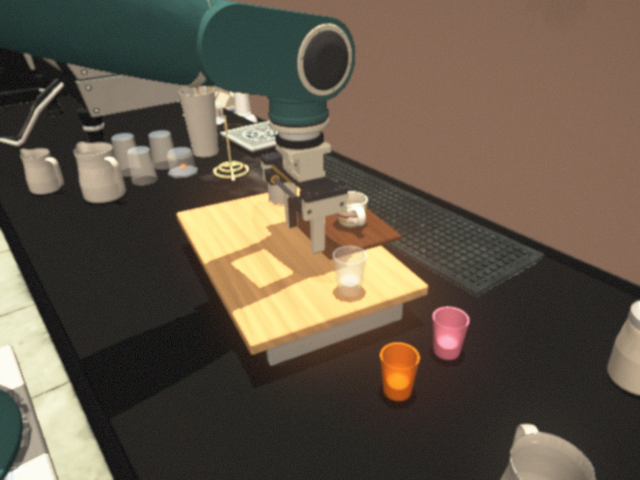

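View pics/top4.png

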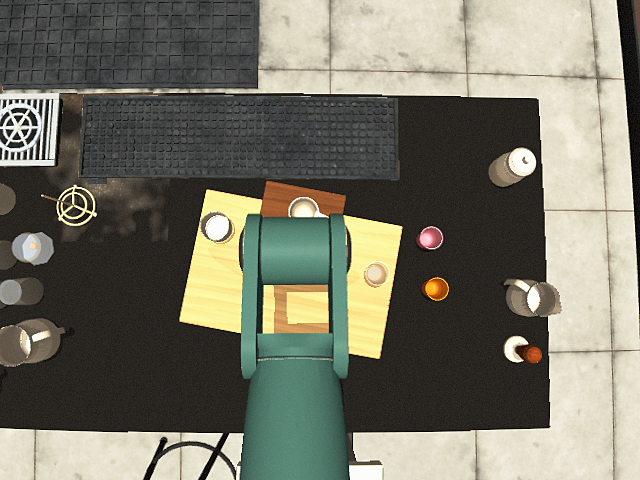

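The front edge (265,180)–(345,194) now overhangs by about 39.6 mm and is square. The cup is upright and nothing else has moved. I'll back straight off the board, rise and check.

```bash
python3 -m pendant '[[0,0,0,0,0,-0.003,1],[0,0,0,0,0,-0.010,1],[0,0,0,0,0,-0.022,1],[0,0,0,0,0,-0.040,1],[0,0,0,0,0,-0.060,1],[0,0,0,0,0,-0.080,1],[0,0,0,0,0,-0.100,1],[0,0,0,-0.010,0,-0.115,1],[0,0,0,-0.025,0,-0.125,1],[0,0,0,-0.040,0,-0.130,1]]'
python3 -m pendant '[[0,0,0,-0.015,0,-0.010,1],[0,0,0,-0.035,0.005,-0.025,1],[0,0,0,-0.060,0.015,-0.040,1],[0,0,0,-0.080,0.025,-0.055,1],[0,0,0,-0.095,0.030,-0.070,1],[0,0,0,-0.100,0.030,-0.080,1],[0,0,0,-0.100,0.030,-0.080,1],[0,0,0,-0.100,0.030,-0.080,1],[0,0,0,-0.100,0.030,-0.080,1]]'
python3 -c "
from front import *
plan(583,138,75)
for n in ('top','scene'):
  p,d=optics.grab_frame(n); cv2.imwrite('pics/%s5.png'%n,p)
front('pics/top5.png')"
```

```text
time: 8.5
ee_pos: [467.1, 53.1, 114.9]
ee_rot: [0.065, 0.704, -0.065, 0.704]
wrist_force: [0.6, 0.8, 1.0]
gripper_width: 0.999
time: 9.25
ee_pos: [395.8, 96.6, 213.4]
ee_rot: [0.065, 0.704, -0.065, 0.704]
wrist_force: [0.4, 0.2, -0.2]
gripper_width: 0.996
t 9.25 now uvz 371.4410263326295 167.3964474908919 213.41171271243883 width 0.9960589351234985 F [ 0.431  0.201 -0.195]
tool y [ 0.184  0.983 -0.001] x [-0.001 -0.    -1.   ] j [ 0.177 -0.494  1.977 -0.     1.66  -1.209]
turn deg [-0.052 -0.057  0.031] shift m [ 0.138 -0.029  0.212]
px [[np.int64(262), np.float64(179.1226899594579)], [np.int64(339), np.float64(193.50988135394851)]] range 254 345 u ends [731.483 732.119] v [239.268  76.253] yaw-riser 0.0039032389384637545 overhang 39.5012045384002
```

View pics/scene5.png

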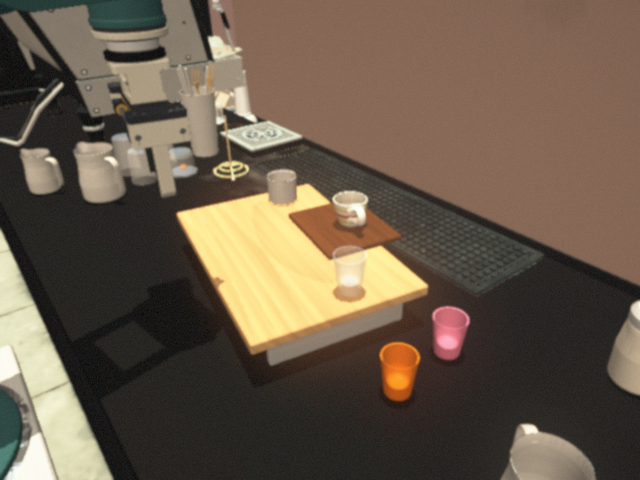

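View pics/top5.png

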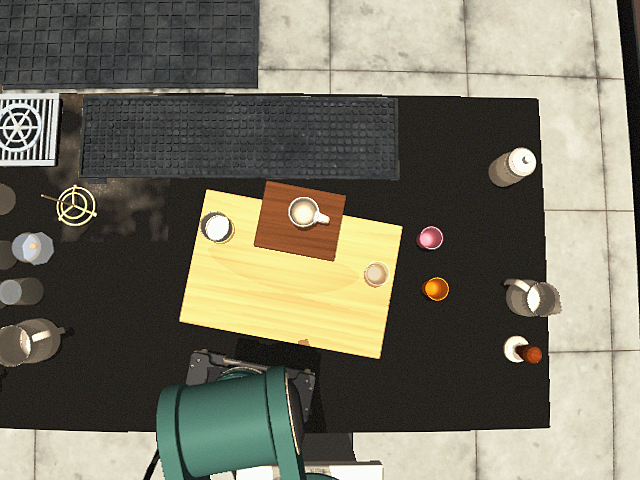

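The board lies flat and square with its front at (265,180)–(345,194). The cup is upright, and the shot glass (376,274) and steel cup (217,228) haven't moved. The hand is well clear, so I'm handing in.

```bash
python3 -c "
from rig import bot; print(bot.hand_in())"
```

```text
the job is handed in; nothing more can be done
None
```

The board is pushed into place and the job is handed in at about 9.4 s of the 38 s allowed. No verdict was reported. I set both open fingertips against the board's back edge, squared it to the riser and slid it about 85 mm forward, then backed off and raised the hand clear.

Last checks with the hand clear:
- **Overhang:** about 39.5 mm, within the 28 to 52 mm allowed and subject to the 2 mm camera calibration.
- **Squareness:** 0.004 rad off the riser's edge, against a limit of 0.13.
- **Cup and neighbours:** by eye in both views, the espresso cup stands upright on the board, and the shot glass and steel cup are at their starting pixels. I did not measure their tilt or their shift in millimetres.
- **Forces:** the printed wrist force readings, taken at the end of each move, never passed about 5 N.

No check failed. The only disagreement was in the first measurement: a poor colour mask cut the board's front-left corner and gave -47 mm instead of -45 mm. I fixed the mask before moving the arm.

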